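# Turn the cart wheel valve to the top

### The job

Turn the cart wheel on the bench stand by gently pushing its spokes with the fingers, one after another as needed, until the valve stem is at the very top of the wheel, straight above the hub as you face it, and leave the wheel standing still there. Either direction will do. Keep off the tyre and the valve stem, grip nothing, and leave the things lying around alone.

Things in the scene. Friction and masses are not known exactly. Their poses are not given: they have to be found in the camera images.
- stand: Grey stand fixed to the bench, base plate 325 x 360 x 12 mm. Origin on the bench straight below the hub centre; z up, y to the left seen from the robot, x away from the robot. The wheel plane is tipped back 45 degrees from vertical: it is spanned by the stand's y and by 'wheel-up' = (0.707, 0, 0.707) in this frame; its front faces (-0.707, 0, 0.707), toward the robot and up.
- hub (a point): Centre of the wheel on the axle, in the tyre's middle plane, 150 mm above the bench. Hub 52 mm in diameter, 80 mm long.
- axle_end (a point): Front end of the axle, 61 mm in front of the hub centre. Just behind it (50 mm in front of the middle plane) and likewise behind the wheel, two 16 mm tubes of the stand run from the axle to the base, 31 (front) or 46 (back) degrees either side of wheel-down. Above these tubes the wheel is open, front and back.
- wheel (a joint): Turn of the wheel (rad, many turns free): 0 or any whole turn = valve at the very top; positive = clockwise seen from the robot. At angle q the valve lies in direction cos(q)*wheel-up - sin(q)*(stand y). It starts with the valve in the lower part. Friction about 0.15 N m plus damping 0.08 N m s: it stays where it is left and hardly coasts.
- tyre: Black rubber tyre with tread, 280 mm outer diameter, 44 mm thick, on an aluminium rim (inner radius 94 mm, 32 mm wide). Origin at the hub centre. Not to be touched.
- spokes: Five round steel spokes 12 mm thick, at 36, 108, 180, 252 and 324 degrees from the valve, open gaps between. Each runs from the hub (22 mm from the axle, 26 mm in front of the middle plane) to the rim (97 mm from the axle, 4 mm in front); 60 mm out it is 15 mm in front. Origin at the hub centre, turning with the wheel; x along the axle away from the robot, z toward the valve.
- valve_stem: Brass valve stem with a black rubber foot, 12 to 15 mm thick, pointing from the rim toward the hub, 97 to 62 mm from the axle, 4 to 11 mm in front of the middle plane, midway between two spokes. Origin at the hub centre, z toward the valve. Not to be touched.
- valve_tip (a point): Inner end of the valve stem, 62 mm from the axle.
- coupling: Loose bystander: black rubber pipe coupling, a ring 90 mm in diameter, 60 mm high; origin under its centre.
- bottle: Loose bystander: white plastic bottle with black cap, 60 mm in diameter, 140 mm high; origin under its centre.
- spanner: Loose bystander: steel spanner 170 mm long lying flat, along its x; origin under its middle.
- carton: Loose bystander: cardboard box 80 x 120 x 70 mm; origin under its centre.

How it is judged:
By the outcome, as a careful person would: the job done as asked, in the order asked, and still so for the second after the job is handed in, with the robot touching nothing.
It also fails if it takes over 61 s, if anything falls off the work surface, if the arm or the gripper's body presses on something with over 40 N, if the wrist force passes 120 N, or if a joint passes its speed limit or range.

### The arm

A 7-joint arm with a two-finger parallel gripper is mounted at the origin on the work surface. World frame = base frame: x ahead of the robot, y to its left, z up, the work surface at z = 0. Lengths are in mm, angles in rad, forces in N, time in s.
With the tool pointing down it reaches from about 400 to 875 mm from the base axis. Payload 4.4 kg.
Tool frame: the origin (TCP) lies at the centre of the arm's flange, where the gripper is bolted on; the fingertips stand 173 mm ahead of it and the grasp point (between the pads) lies 155 mm ahead of it; z points along the fingers, y is the direction in which the jaws open and shut (so a half turn about z gives the same grasp; the last joint's range is limited). The gripper opens to 85 mm and grips with 20 to 120 N. Pads are 22 mm wide; open, the fingers measure 114 mm over their backs; the gripper's body (76 mm by 85 mm) begins 54 mm behind the grasp point. The pads swing forward as they close: fully open they stand 13 mm farther back than shut.
Start: joints at [-1.308, 0.628, 0.038, 1.517, -0.027, 0.996, -0.02], TCP at [209.872, 615.199, 404.713] pointing down, gripper open.
Joint ranges: [-3.06, 3.06], [-0.37, 2.12], [-1.25, 1.32], [0.18, 2.47], [-1.1, 4.24], [0.23, 1.98], [-2.94, 2.94]. Speed limits (rad/s): [2.57, 2.57, 3.14, 3.14, 3.14, 3.14, 3.14].

### API

Orientations are given as [roll, pitch, yaw] about the fixed x, y, z axes, in that order (R = Rz(yaw) Ry(pitch) Rx(roll)).
In Python, from cell import * gives the robot as it stands. The module is installed in compiled form; this text tells all that it offers.
- The arm moves only by the shell command python3 -m jog 'ROWS'. ROWS is JSON, one flat list of numbers, 5 for each row, row after row: the shift along the tool's x, y, z in mm, then the turn about the tool's z in degrees, then the finger opening in mm, from 0 to 85.4. A call has 1 to 20 rows; each row is the pose to reach, as a shift and turn from the pose commanded when the call began, along the tool's axes at that moment; what a row does not reach only later rows make up. A row lasts 1/12 s, in which the tool goes at most 41.7 mm and 7.16 degrees, less where a joint would pass 70% of its speed; a pose out of reach is approached as far as the arm can. A call with a gripper value outside its range is refused whole. The fingers move at their own pace and stop on an object; the grip force is fixed at half the most. Time passes only in rows, so rows that repeat a pose let the fingers close. It gives the time, the measured TCP pose, the force and the opening at its end, in the units of the state.
- read_state(): the state, without advancing time (a new reading comes with each control period).
- get_image(name): name is "scene" or "top" or "wrist"; returns (picture, depth): 480x640x3 uint8, blue, green, red; 480x640 float32, mm along the optical axis (not along the pixel's ray), 0 where there is no reading.
- camera_params(name): a dict with "K" (3x3 intrinsics, pixels), "T" (4x4, takes a point from camera to world coordinates). Camera axes: x right, y up, looking along -z (the intrinsics and any distortion apply to the point x, -y, -z); pixel columns grow to the right and rows downward; lengths in mm; the calibration is good to about 2 mm. A picture is of the moment at which its call begins: read the wrist's pose just before it. camera_params takes no time and is no camera call; for the wrist camera it gives the pose at the moment of the call.
- finish_job(): hands the job in, once; it reports no verdict.
The state is a dict: "clock": time; "qpos": joint angles; "qd": joint speeds; "tau": joint torques, N m; "eef_pos": TCP position; "tool_rot": TCP orientation; "force": force on the tool from outside, world axes, zero at the start; "torque": the same for the moment, N m; "width": finger opening in mm.
Only numpy, scipy, OpenCV 4.12 (cv2) and the standard library are available. Lean on these libraries where they do the work, as an engineer would, in place of code of your own. Each camera call takes 0.05 s, during which the arm holds its last target.

## Working session

There is one attempt and no reset: what is moved stays moved. The work goes in short steps, Python scripts to look and compute and a shell command to move; the robot and the scene stay as the last step left them, time stands still between calls to the robot, and variables do not carry over. Pictures are saved under pics/ and viewed, and the job is handed in when it is done.

```bash
mkdir -p pics
python3 - <<'E'
from cell import *
import cv2,numpy as np
s=read_state();print(s)
for n in("scene","top","wrist"):
    p=camera_params(n);print(n,p)
    im,d=get_image(n);cv2.imwrite(f"pics/{n}0.png",im);np.save(f"pics/{n}0.npy",d)
E
```

```text
{'clock': 0.0, 'qpos': array([-1.3078439 ,  0.62933933,  0.0384615 ,  1.51835319, -0.02701706,
        0.99628693, -0.02004185]), 'qd': array([-0.00290765,  0.00078177, -0.0005363 , -0.00112657, -0.00124611,
        0.00034665, -0.00024704]), 'tau': array([ 9.65188428e-05, -5.63395071e+01,  1.22613665e+00, -1.93440932e+01,
        1.10665176e-02,  1.03984843e-02, -7.94905048e-06]), 'eef_pos': array([209.74233691, 614.92554964, 403.79827653]), 'tool_rot': array([-3.13972448e+00,  2.12186608e-05,  2.81277364e+00]), 'force': array([ 0.13046475, -0.18408526,  0.00707849]), 'torque': array([ 0.02787449, -0.04391861, -0.02085976]), 'width': 85.39152886926608}
scene {'K': array([[494.07056436,   0.        , 323.18484862],
       [  0.        , 494.07056436, 240.85318628],
       [  0.        ,   0.        ,   1.        ]]), 'T': array([[-8.94770375e-01, -3.72895960e-01,  2.45630982e-01,
         8.38868812e+02],
       [ 4.46318008e-01, -7.63687916e-01,  4.66455788e-01,
         5.70139270e+02],
       [ 1.36459337e-02,  5.27000351e-01,  8.49755505e-01,
         1.14969180e+03],
       [ 0.
[... 401 characters left out ...]
98356610e+01],
       [ 2.85213500e-03,  1.42528795e-01,  9.89786547e-01,
         1.61978446e+03],
       [ 0.00000000e+00,  0.00000000e+00,  0.00000000e+00,
         1.00000000e+00]])}
wrist {'K': array([[342.5551061 ,   0.        , 317.44423809],
       [  0.        , 342.5551061 , 241.16020918],
       [  0.        ,   0.        ,   1.        ]]), 'T': array([[ 3.23736663e-01, -9.09044254e-01, -2.62360662e-01,
         1.42853379e+02],
       [ 9.46146538e-01,  3.10706884e-01,  9.09283251e-02,
         6.38075451e+02],
       [-1.14060747e-03, -2.77668465e-01,  9.60676284e-01,
         3.71549415e+02],
       [ 0.00000000e+00,  0.00000000e+00,  0.00000000e+00,
         1.00000000e+00]])}
```

View pics/scene0.png

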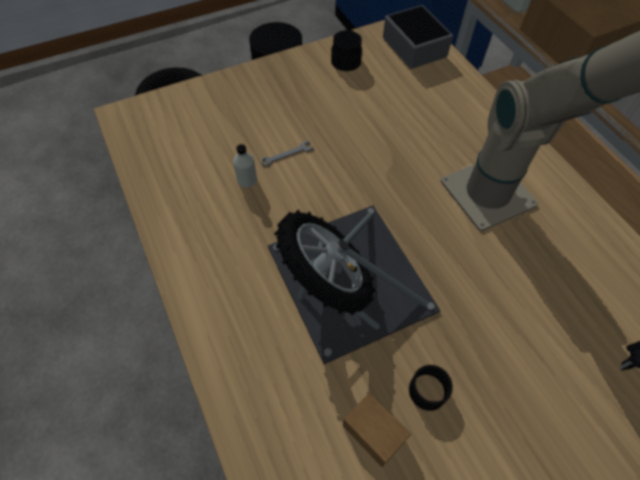

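View pics/top0.png

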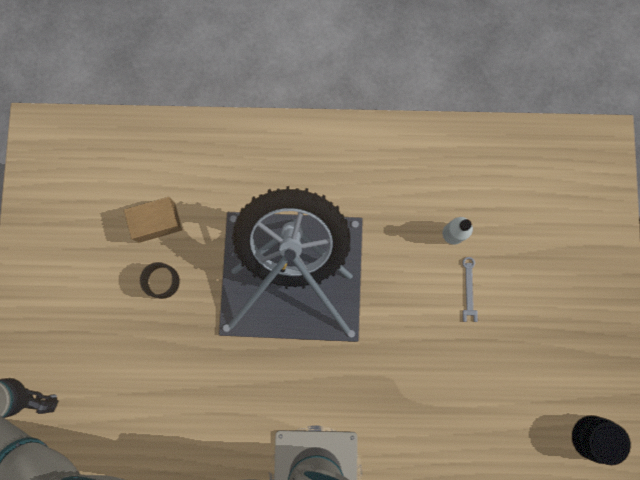

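View pics/wrist0.png

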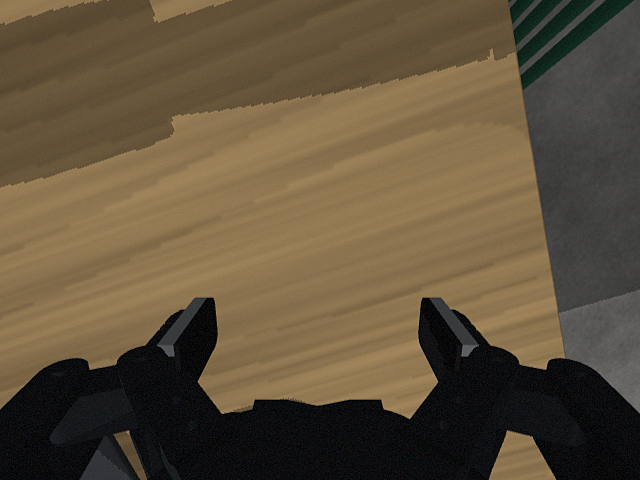

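Run:
```python
import cv2,numpy as np
t=cv2.imread("pics/top0.png");s=cv2.imread("pics/scene0.png")
cv2.imwrite("pics/top0z.png",cv2.resize(t[175:350,210:375],None,fx=3.4,fy=3.4,interpolation=cv2.INTER_CUBIC))
cv2.imwrite("pics/scene0z.png",cv2.resize(s[195:365,260:445],None,fx=3.5,fy=3.5,interpolation=cv2.INTER_CUBIC))
```

```text
(no output)
```

View pics/top0z.png

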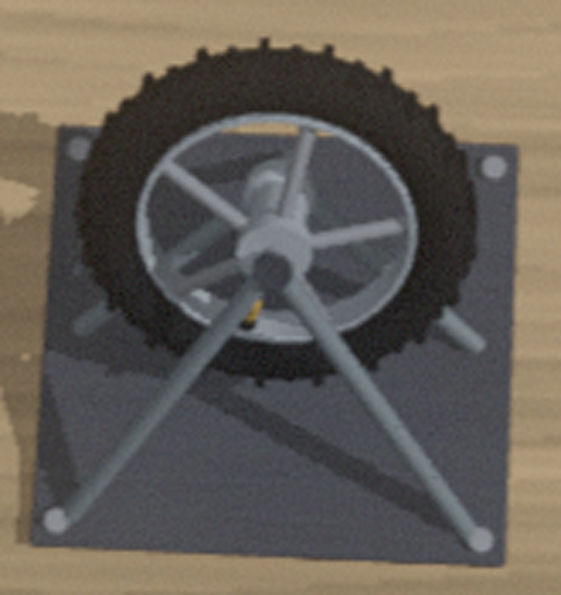

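View pics/scene0z.png

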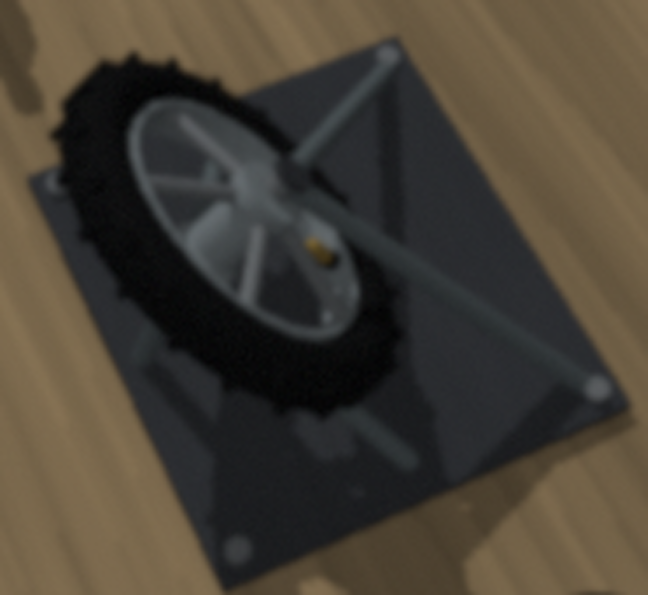

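```bash
cat > h.py <<'E'
from cell import *
import cv2,numpy as np
def ray(n,u,v,P=None):
    P=P or camera_params(n);K=P["K"];T=P["T"]
    d=np.array([(u-K[0,2])/K[0,0],-(v-K[1,2])/K[1,1],-1.]);return T[:3,3],T[:3,:3]@d
def onz(n,u,v,z):
    o,d=ray(n,u,v);return o+d*(z-o[2])/d[2]
def proj(n,p,P=None):
    P=P or camera_params(n);K=P["K"];T=P["T"]
    c=T[:3,:3].T@(np.asarray(p,float)-T[:3,3]);return np.array([K[0,0]*c[0]/-c[2]+K[0,2],K[1,1]*-c[1]/-c[2]+K[1,2]])
E
python3 - <<'E'
from h import *
tz=lambda a,b:(210+a/3.4-.35,175+b/3.4-.35)
sz=lambda a,b:(260+a/3.5-.35,195+b/3.5-.35)
print("top bolts FL FR BL BR");B=[]
for a in [(55,520),(481,540),(78,150),(493,167)]:
    p=onz("top",*tz(*a),15);B.append(p);print(p.round(1))
print("scene bolts FL(598,388) FR(388,55) BL(237,549) BR(55,182)")
for a in [(598,388),(388,55),(237,549),(55,182)]: print(onz("scene",*sz(*a),15).round(1))
print("axle",onz("top",*tz(272,270),193),onz("scene",*sz(293,172),193))
# yaw
for i,j in((0,1),(2,3)):
    d=B[i]-B[j];print(np.degrees(np.arctan2(-d[0],d[1])))
d=B[2]-B[0];print(np.degrees(np.arctan2(d[1],d[0])))
d=B[3]-B[1];print(np.degrees(np.arctan2(d[1],d[0])))
E
```

```text
top bolts FL FR BL BR
[353.7 236.5  15. ]
[344.5 -84.9  15. ]
[637.4 229.4  15. ]
[630.  -91.6  15. ]
scene bolts FL(598,388) FR(388,55) BL(237,549) BR(55,182)
[354.1 236.1  15. ]
[346.1 -84.6  15. ]
[639.9 228.2  15. ]
[634.2 -92.6  15. ]
axle [523.88755622  70.91694279 193.        ] [524.63376706  72.13278039 193.        ]
-1.638270808247751
-1.3297225882688475
-1.432566265479942
-1.3529826606707307
```

```bash
cat >> h.py <<'E'
yaw=np.radians(-1.4);xs=np.array([np.cos(yaw),np.sin(yaw),0]);ys=np.array([-np.sin(yaw),np.cos(yaw),0]);Z=np.array([0,0,1.])
O=np.array([567.3,70.5,0]);H=O+150*Z
U=(xs+Z)/2**.5;N=(Z-xs)/2**.5
def onw(n,u,v,f):
    "ray to wheel plane f in front: radius, clock angle deg"
    o,d=ray(n,u,v);p=o+d*((f-N@(o-H))/(N@d));r=p-H
    return np.hypot(r@U,r@ys),np.degrees(np.arctan2(-(r@ys),r@U))%360,p
def wp(r,a,f):
    "point at radius r, clock angle deg, f in front"
    a=np.radians(a);return H+r*(np.cos(a)*U-np.sin(a)*ys)+f*N
E
python3 - <<'E'
from h import *
tz=lambda a,b:(210+a/3.4-.35,175+b/3.4-.35)
sz=lambda a,b:(260+a/3.5-.35,195+b/3.5-.35)
for a in [(305,137),(395,229),(172,165),(182,275)]: r=onw("top",*tz(*a),5);print("top",r[0].round(1),r[1].round(1))
for a in [(248,322),(258,302)]: r=onw("top",*tz(*a),8);print("tv",r[0].round(1),r[1].round(1))
for a in [(186,122),(155,181),(248,297)]: r=onw("scene",*sz(*a),5);print("sc",r[0].round(1),r[1].round(1))
for a in [(318,250)]: r=onw("scene",*sz(*a),8);print("sv",r[0].round(1),r[1].round(1))
E
```

```text
top 74.7 14.9
top 84.2 91.8
top 84.6 301.5
top 84.4 232.2
tv 92.2 191.9
tv 72.1 189.4
sc 89.3 93.2
sc 71.1 21.9
sc 70.4 296.9
sv 77.2 192.4
```

```bash
cat >> h.py <<'E'
def spoke(n,u,v):
    f=10
    for _ in range(8):
        r,a,p=onw(n,u,v,f);f=26-(r-22)*22/75
    return r.round(1),a.round(1)
E
python3 - <<'E'
from h import *
tz=lambda a,b:(210+a/3.4-.35,175+b/3.4-.35)
sz=lambda a,b:(260+a/3.5-.35,195+b/3.5-.35)
for a in [(302,145),(298,170),(385,231),(355,236),(185,175),(215,200),(195,270)]: print("top",spoke("top",*tz(*a)))
for a in [(190,125),(210,147),(160,181),(195,184),(248,290),(256,255)]: print("sc",spoke("scene",*sz(*a)))
E
```

```text
top (np.float64(72.0), np.float64(14.1))
top (np.float64(54.7), np.float64(16.3))
top (np.float64(77.1), np.float64(90.9))
top (np.float64(56.3), np.float64(92.1))
top (np.float64(74.5), np.float64(302.7))
top (np.float64(48.7), np.float64(301.6))
top (np.float64(70.1), np.float64(233.9))
sc (np.float64(83.7), np.float64(91.9))
sc (np.float64(56.9), np.float64(88.7))
sc (np.float64(73.2), np.float64(16.8))
sc (np.float64(48.6), np.float64(19.8))
sc (np.float64(72.9), np.float64(301.3))
sc (np.float64(45.2), np.float64(299.6))
```

```bash
python3 -m jog '[0,0,-25,-3,85, 0,0,-50,-7,60, 0,0,-75,-11,30, 0,0,-85,-15,0, 0,0,-85,-17.4,0, 0,0,-85,-17.4,0]'
cat >> h.py <<'E'
def plan(r,c,d):
    "tip centre world for closed poker: axis at radius r clock c on the spoke cone, tip d below; expected angle of spoke pushed clockwise"
    f=32.5-.293*r;ca=np.radians(c);u=r*np.cos(ca);y=-r*np.sin(ca)
    X=(u-f)/2**.5;zc=(u+f)/2**.5
    cw=[];cc=[]
    for dx in(-11,11):
        for dy in(-14.5,14.5):
            x=X+dx;yy=y+dy;uu=u+dx*1.414
            for _ in range(30): uu=x*2**.5+32.5-.293*np.hypot(uu,yy)
            R=np.hypot(uu,yy);a=np.degrees(np.arctan2(-yy,uu));m=np.degrees(np.arcsin(6/R))
            a=(a-c+180)%360-180
            cw.append((a+m,R));cc.append((a-m,R))
    return O+X*xs+y*ys+(150+zc-d)*Z, c+max(cw)[0], c+min(cc)[0], min(R for _,R in cw),max(R for _,R in cw)
E
python3 - <<'E'
from h import *
print(read_state()['eef_pos'],np.degrees(read_state()['tool_rot']))
for r in(52,58,64):
  for c in range(-125,61,10 if r!=52 else 10):
    t,a,b,m,M=plan(r,c,14);print(r,c,t.round(),"cw",round(a),"ccw",round(b),round(m),round(M))
E
```

```text
clock: 0.65
eef_pos: [210.0, 615.2, 490.5]
tool_rot: [3.14, 0.0, 3.117]
force: [0.0, 0.8, -0.3]
width: 25.3
[209.95687066 615.18741231 490.47833816] [1.79918977e+02 9.25343405e-03 1.78614872e+02]
52 -125 [535. 114. 127.] cw -93 ccw -155 29 78
52 -115 [541. 118. 133.] cw -81 ccw -145 33 76
52 -105 [547. 121. 139.] cw -70 ccw -135 36 74
52 -95 [553. 123. 145.] cw -60 ccw -123 40 71
52 -85 [560. 123. 151.] cw -51 ccw -110 38 68
52 -75 [566. 121. 158.] cw -42 ccw -101 36 69
52 -65 [572. 118. 164.] cw -34 ccw -92 35 70
52 -55 [577. 113. 169.] cw -25 ccw -84 34 70
52 -45 [582. 107. 174.] cw -17 ccw -75 34 70
52 -35 [586. 100. 178.] cw -9 ccw -65 35 69
52 -25 [589.  92. 182.] cw -1 ccw -55 37 68
52 -15 [591.  83. 184.] cw 10 ccw -45 39 67
52 -5 [592.  74. 185.] cw 23 ccw -34 41 66
52 5 [592.  65. 185.] cw 34 ccw -23 41 66
52 15 [590.  56. 184.] cw 45 ccw -10 39 67
52 25 [588.  48. 182.] cw 55 ccw 1 37 68
52 35 [584.  40. 178.] cw 65 ccw 9 35 69
52 45 [580.  33. 174.] cw 75 ccw 17 34 70
52 55 [575.  28. 169.] cw 84 ccw 25 34 70
58 -125 [534. 119. 123.] cw -98 ccw -152 35 84
58 -115 [540. 124
[... 914 characters left out ...]
85
64 -95 [555. 135. 142.] cw -68 ccw -116 51 83
64 -85 [563. 134. 150.] cw -58 ccw -105 50 80
64 -75 [571. 132. 157.] cw -49 ccw -96 48 81
64 -65 [578. 128. 165.] cw -39 ccw -88 47 82
64 -55 [585. 123. 172.] cw -31 ccw -79 46 82
64 -45 [591. 115. 178.] cw -22 ccw -69 46 82
64 -35 [596. 107. 183.] cw -14 ccw -60 47 81
64 -25 [599.  97. 187.] cw -5 ccw -49 49 80
64 -15 [602.  86. 189.] cw 4 ccw -39 50 79
64 -5 [603.  75. 191.] cw 16 ccw -28 52 78
64 5 [603.  64. 191.] cw 28 ccw -16 52 78
64 15 [601.  53. 189.] cw 39 ccw -4 50 79
64 25 [598.  43. 187.] cw 49 ccw 5 49 80
64 35 [594.  33. 183.] cw 60 ccw 14 47 81
64 45 [588.  25. 178.] cw 69 ccw 22 46 82
64 55 [582.  18. 172.] cw 79 ccw 31 46 82
```

```bash
python3 -m jog '[-10,-14,0,0,0,-28,-38,0,0,0,-48,-65,0,0,0,-68,-92,0,0,0,-90,-121,0,0,0,-112,-151,0,0,0,-134,-180,0,0,0,-156,-210,0,0,0,-178,-240,0,0,0,-200,-269,0,0,0,-222,-299,0,0,0,-244,-328,0,0,0,-266,-358,0,0,0,-288,-388,0,0,0,-310,-417,0,0,0,-328,-441,0,0,0,-342,-460,0,0,0,-350,-471,0,0,0,-355,-477.5,0,0,0,-355,-477.5,0,0,0]'
python3 - <<'E'
from h import *
s=read_state();print(s['qpos'].round(2))
t=s['eef_pos']-173*Z
for n in("scene","top","wrist"):
    im,d=get_image(n)
    q=proj(n,t);print(n,q,)
    if n=='scene': im=cv2.resize(im[100:370,240:500],None,fx=2.2,fy=2.2,interpolation=cv2.INTER_CUBIC);print((q-[240,100])*2.2)
    cv2.imwrite(f"pics/{n}1.png",im)
E
```

```text
clock: 2.32
eef_pos: [553.2, 127.9, 489.1]
tool_rot: [-3.141, -0.001, 3.114]
force: [0.2, 0.6, -0.5]
width: -0.1
[-0.33  0.43  0.08  1.64 -0.04  1.08  1.3 ]
scene [346.68674472 238.37078316]
[234.71083837 304.41572295]
top [261.30025577 232.54315837]
wrist [309.83718432 307.67136289]
```

View pics/scene1.png

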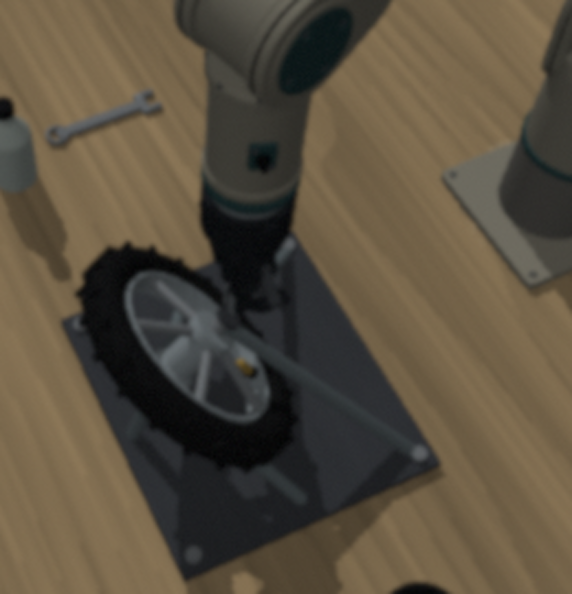

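View pics/wrist1.png

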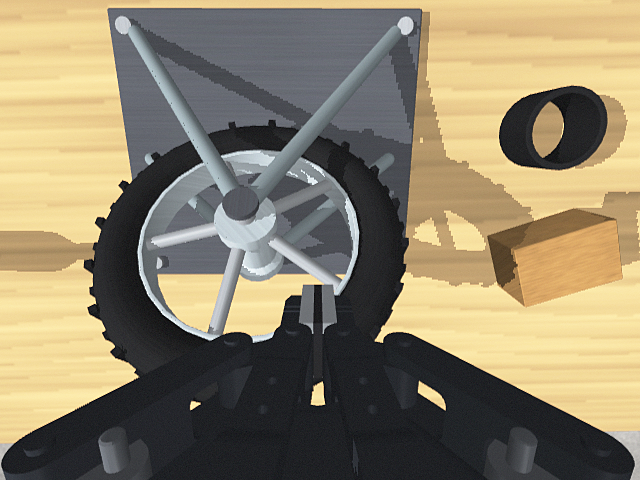

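Run:
```python
from h import *
print("axle pred",proj("wrist",H+61*N), "bolts", proj("wrist",[353.7,236.5,15]),proj("wrist",[345,-84.8,15]))
print(onz("wrist",239,203,193))
for a in [(335,281),(300,258),(214,325),(225,285),(160,243),(195,235),(330,187),(300,200)]: print(spoke("wrist",*a))
im,d=get_image("wrist")
for p in [(310,290),(328,290),(290,310),(345,310),(290,340),(345,345),(240,350),(318,288)]: print(p,d[p[1],p[0]])
```

```text
axle pred [239.26649734 201.95981512] bolts [405.36100022  23.47086613] [122.0275772   22.18100675]
[525.00939126  71.24519845 193.        ]
(np.float64(87.4), np.float64(299.9))
(np.float64(53.1), np.float64(300.2))
(np.float64(84.5), np.float64(14.9))
(np.float64(53.4), np.float64(16.1))
(np.float64(81.1), np.float64(84.5))
(np.float64(46.9), np.float64(83.6))
(np.float64(93.7), np.float64(231.6))
(np.float64(56.1), np.float64(232.3))
(310, 290) 145.44804
(328, 290) 143.68222
(290, 310) 134.55048
(345, 310) 134.87898
(290, 340) 105.12074
(345, 345) 103.03999
(240, 350) 100.55893
(318, 288) 145.64636
```

```bash
python3 -m jog '[0,1,10,0,0,0,1,30,0,0,0,1,55,0,0,0,1,80,0,0,0,1,100,0,0,0,1,115,0,0,0,1,128,0,0,0,1,140,0,0,0,1,150,0,0,0,1,159,0,0,0,1,167,0,0,0,1,172,0,0,0,1,172,0,0]'
python3 - <<'E'
from h import *
print(read_state()['eef_pos'])
im,d=get_image("wrist");cv2.imwrite("pics/wrist2.png",im)
E
```

```text
clock: 3.6
eef_pos: [552.4, 130.0, 316.7]
tool_rot: [-3.141, -0.002, 3.117]
force: [0.6, -0.8, -0.5]
width: 0.3
[552.41562129 130.02712831 316.66101072]
```

View pics/wrist2.png

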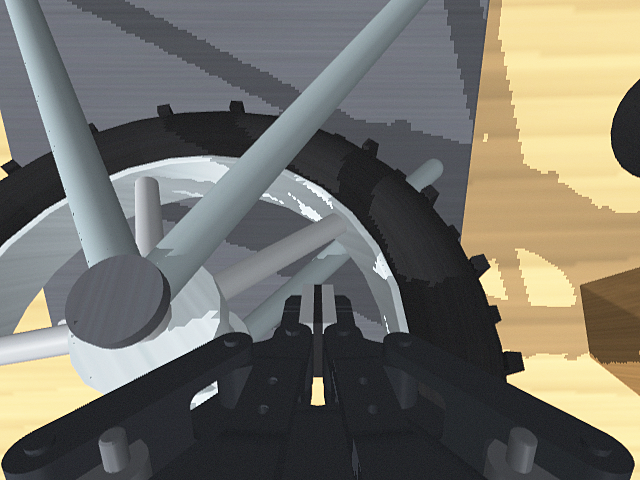

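Run:
```python
from h import *
s=read_state()['eef_pos']-173*Z
for c in range(-92,33,5):
    k=(c+92)/120; r=58-3*k; d=14+3*k
    t,a,b,m,M=plan(r,c,d);D=t-s
    print(c,round(a),(-D@xs).round(),(D@ys).round(),-D[2].round(), 'bodyf',(N@(t-H)+.707*34).round(1))
```

```text
-92 -61 -4.0 -1.0 -1.0 bodyf 29.6
-87 -57 -7.0 -1.0 -5.0 bodyf 29.6
-82 -52 -11.0 -2.0 -8.0 bodyf 29.5
-77 -47 -14.0 -3.0 -11.0 bodyf 29.5
-72 -43 -18.0 -4.0 -15.0 bodyf 29.4
-67 -38 -21.0 -6.0 -18.0 bodyf 29.4
-62 -34 -24.0 -9.0 -21.0 bodyf 29.3
-57 -30 -27.0 -11.0 -24.0 bodyf 29.3
-52 -25 -30.0 -14.0 -27.0 bodyf 29.2
-47 -21 -32.0 -18.0 -29.0 bodyf 29.2
-42 -17 -35.0 -21.0 -31.0 bodyf 29.1
-37 -13 -37.0 -25.0 -33.0 bodyf 29.1
-32 -9 -39.0 -29.0 -35.0 bodyf 29.0
-27 -5 -40.0 -34.0 -37.0 bodyf 29.0
-22 -1 -42.0 -38.0 -38.0 bodyf 28.9
-17 6 -43.0 -43.0 -39.0 bodyf 28.9
-12 12 -43.0 -47.0 -40.0 bodyf 28.8
-7 18 -44.0 -52.0 -40.0 bodyf 28.8
-2 24 -44.0 -57.0 -40.0 bodyf 28.7
3 30 -44.0 -62.0 -40.0 bodyf 28.7
8 35 -43.0 -67.0 -39.0 bodyf 28.6
13 41 -43.0 -72.0 -39.0 bodyf 28.6
18 46 -42.0 -76.0 -38.0 bodyf 28.5
23 51 -40.0 -81.0 -36.0 bodyf 28.5
28 57 -39.0 -85.0 -35.0 bodyf 28.4
```

First half of the arc.

```bash
python3 -m jog '[-4,-1,-1,0,0,-7,-1,-5,0,0,-11,-2,-8,0,0,-14,-3,-11,0,0,-18,-4,-15,0,0,-21,-6,-18,0,0,-24,-9,-21,0,0,-27,-11,-24,0,0,-30,-14,-27,0,0,-32,-18,-29,0,0,-35,-21,-31,0,0,-37,-25,-33,0,0]'
python3 - <<'E'
from h import *
s=read_state();print(s['eef_pos'],s['force'].round(1))
im,d=get_image("wrist");cv2.imwrite("pics/wrist3.png",im)
E
```

```text
clock: 4.65
eef_pos: [589.4, 104.3, 351.0]
tool_rot: [3.141, 0.0, 3.117]
force: [-3.4, 3.4, -2.2]
width: -0.0
[589.43718083 104.25047499 351.04845225] [-3.4  3.4 -2.2]
```

View pics/wrist3.png

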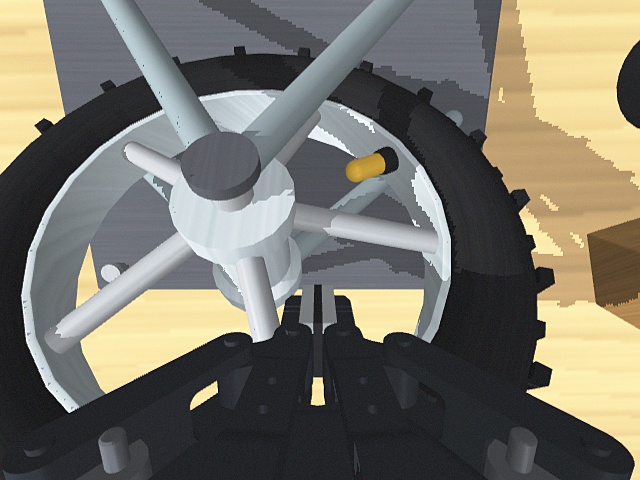

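```bash
python3 -m jog '[-2,-4,-2,0,0,-3,-9,-4,0,0,-5,-13,-5,0,0,-6,-18,-6,0,0,-6,-22,-7,0,0,-7,-27,-7,0,0,-7,-32,-7,0,0,-7,-37,-7,0,0,-6,-42,-6,0,0,-6,-47,-6,0,0,-5,-51,-5,0,0,-3,-56,-3,0,0,-2,-60,-2,0,0,-2,-60,-2,0,0]'
python3 - <<'E'
from h import *
s=read_state();print(s['eef_pos'],s['force'].round(1))
im,d=get_image("wrist");cv2.imwrite("pics/wrist4.png",im)
E
```

```text
clock: 5.87
eef_pos: [590.1, 42.2, 353.0]
tool_rot: [-3.14, 0.002, 3.115]
force: [1.2, 0.5, -1.1]
width: -0.0
[590.11591564  42.23372539 353.04854159] [ 1.2  0.5 -1.1]
```

View pics/wrist4.png

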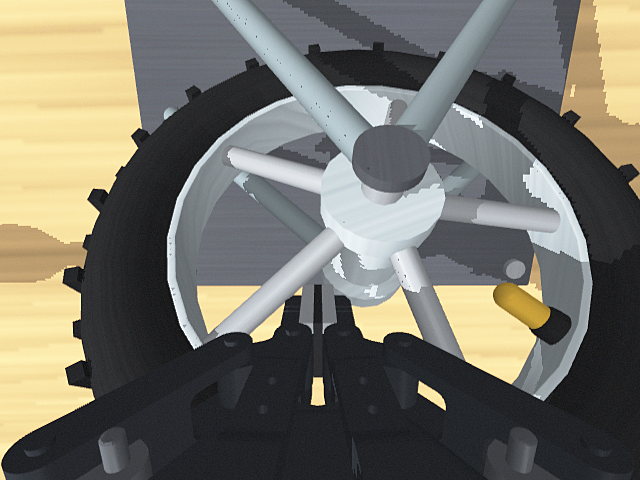

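Run:
```python
from h import *
for a,o in [((240,315),108),((310,250),108),((535,219),324),((470,212),324),((450,340),36),((412,270),36),((245,160),180),((300,175),180)]:
    r,x=spoke("wrist",*a);print(r,x,(x-o)%360)
print(onw("wrist",512,298,11)[:2],onw("wrist",553,327,5)[:2])
for c in range(-130,-60,10):
    t,a,b,m,M=plan(60,c,8);print(c,t.round(),round(a),round(b),round(m),round(M))
```

```text
75.2 53.8 305.8
36.1 58.2 310.2
81.8 266.5 302.5
44.2 267.4 303.4
61.6 335.4 299.4
31.6 337.9 301.9
80.9 123.1 303.1
43.6 123.9 303.9
(np.float64(68.31544421414455), np.float64(303.0309026616196)) (np.float64(89.25870457009519), np.float64(302.816374676559))
-130 [531. 117. 125.] -107 -156 35 87
-120 [537. 123. 131.] -93 -146 38 85
-110 [544. 127. 138.] -81 -136 42 83
-100 [551. 130. 145.] -71 -124 46 80
-90 [558. 131. 153.] -61 -112 47 77
-80 [566. 130. 160.] -51 -102 45 77
-70 [573. 127. 167.] -42 -93 43 77
```

Run:
```python
from h import *
s=read_state()['eef_pos']-173*Z
for c in range(28,56,4):
    k=(c-28)/20; r=55-k; d=17+3*k
    t,a,b,m,M=plan(r,c,d);D=t-s
    print(c,round(a),(-D@xs).round(1),(D@ys).round(1),-D[2].round(1), 'bodyf',(N@(t-H)+.707*34).round(1),M)
```

```text
28 57 0.7 1.8 1.2 bodyf 28.4 71.65806060863848
32 61 2.3 -1.4 3.2 bodyf 28.0 71.77159881190993
36 65 3.9 -4.4 5.4 bodyf 27.7 71.83739580225293
40 69 5.7 -7.3 7.7 bodyf 27.3 71.85422386870363
44 73 7.7 -10.0 10.2 bodyf 26.9 71.82077196248025
48 76 9.7 -12.5 12.8 bodyf 26.6 71.73564718152605
52 80 11.9 -14.7 15.5 bodyf 26.2 71.59737704663813
```

```bash
python3 -m jog '[1,0,2,0,0,2,-2,3,0,0,4,-4,5,0,0,6,-7,8,0,0,8,-10,10,0,0,10,-12,13,0,0,12,-14,15,0,0,12,-14,15,0,0]'
python3 - <<'E'
from h import *
s=read_state();print(s['eef_pos'],s['force'].round(1))
im,d=get_image("wrist");cv2.imwrite("pics/wrist5.png",im)
E
```

```text
clock: 6.58
eef_pos: [576.3, 30.0, 336.6]
tool_rot: [-3.141, -0.003, 3.116]
force: [3.1, 2.6, -3.1]
width: -0.2
[576.34785029  29.99443216 336.56508132] [ 3.1  2.6 -3.1]
```

View pics/wrist5.png

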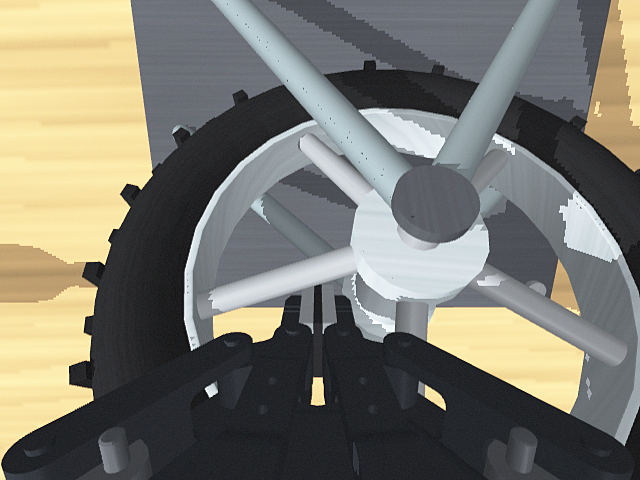

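```bash
python3 -m jog '[-2,2,-2,0,0,-3,4,-6,0,0,-3,4,-20,0,0,-3,4,-40,0,0,-3,4,-65,0,0,-3,4,-95,0,0,-3,4,-120,0,0,-3,4,-140,0,0,-3,4,-150,0,0,-3,4,-150,0,0]'
python3 - <<'E'
from h import *
s=read_state();print(s['eef_pos'],s['force'].round(1))
im,d=get_image("wrist");cv2.imwrite("pics/wrist6.png",im)
E
```

```text
clock: 7.47
eef_pos: [580.5, 33.8, 490.0]
tool_rot: [-3.141, 0.003, 3.116]
force: [-0.2, 0.4, 0.1]
width: -0.1
[580.4796991   33.82053115 490.01931531] [-0.2  0.4  0.1]
```

View pics/wrist6.png

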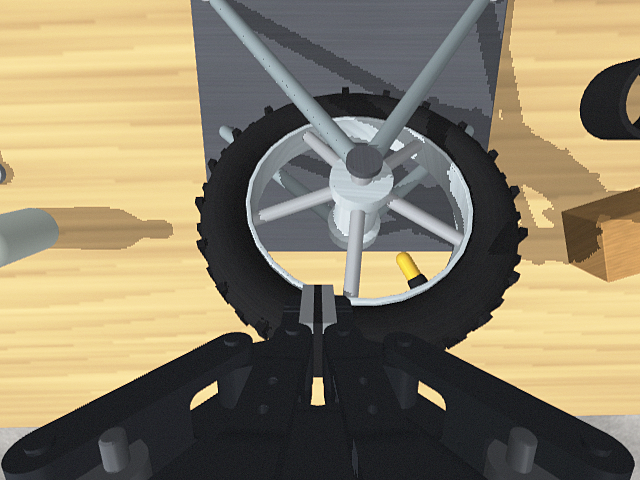

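Run:
```python
from h import *
for a,o in [((270,215),108),((310,202),108),((452,237),324),((410,211),324),((351,285),36),((356,235),36),((310,143),180),((420,143),252)]:
    r,x=spoke("wrist",*a);print(r,x,(x-o)%360)
print(onw("wrist",403,258,11)[:2],onw("wrist",417,280,5)[:2])
s=read_state()['eef_pos']-173*Z
for c in (-105,-100,-95,-90):
    t,a,b,m,M=plan(60,c,8);D=t-s;print(c,round(a),round(b),(-D@xs).round(1),(D@ys).round(1),-D[2].round(1))
```

```text
77.9 79.5 331.5
42.8 79.3 331.3
84.1 294.7 330.7
44.4 292.4 328.4
79.0 7.3 331.3
40.7 7.4 331.4
83.1 148.8 328.8
101.7 221.4 329.4
(np.float64(64.75517547468453), np.float64(330.11871435873275)) (np.float64(84.11290261330949), np.float64(329.56428842740326))
-105 -76 -130 35.2 94.2 173.5
-100 -71 -124 31.6 95.3 169.9
-95 -66 -118 28.0 96.0 166.3
-90 -61 -112 24.3 96.2 162.6
```

```bash
python3 -m jog '[4,10,0,0,0,10,30,0,0,0,18,52,0,0,0,25,75,0,0,0,30,89,0,0,0,32,95,10,0,0,32,95,35,0,0,32,95,65,0,0,32,95,90,0,0,32,95,110,0,0,32,95,127,0,0,32,95,141,0,0,32,95,153,0,0,32,95,163,0,0,32,95,171,0,0,32,95,172,0,0]'
python3 - <<'E'
from h import *
s=read_state();print(s['eef_pos'],s['force'].round(1))
im,d=get_image("wrist");cv2.imwrite("pics/wrist7.png",im)
s=s['eef_pos']-173*Z
for c in range(-100,-44,4):
    t,a,b,m,M=plan(60,c,10);D=t-s;print(c,round(a,1),(-D@xs).round(1),(D@ys).round(1),-D[2].round(1))
E
```

```text
clock: 8.85
eef_pos: [549.9, 129.6, 313.4]
tool_rot: [-3.14, -0.004, 3.116]
force: [-0.7, -0.2, 0.7]
width: 0.2
[549.89864255 129.57705763 313.4249056 ] [-0.7 -0.2  0.7]
-100 -70.6 -0.9 0.5 -2.8
-96 -66.5 -3.9 1.0 -5.7
-92 -62.6 -6.8 1.3 -8.6
-88 -58.7 -9.8 1.3 -11.6
-84 -54.9 -12.7 1.0 -14.6
-80 -51.2 -15.7 0.5 -17.5
-76 -47.6 -18.6 -0.4 -20.4
-72 -44.0 -21.4 -1.6 -23.2
-68 -40.4 -24.2 -3.0 -26.0
-64 -36.9 -26.9 -4.7 -28.7
-60 -33.5 -29.5 -6.7 -31.3
-56 -30.0 -32.0 -8.9 -33.8
-52 -26.6 -34.4 -11.4 -36.2
-48 -23.2 -36.7 -14.0 -38.5
```

View pics/wrist7.png

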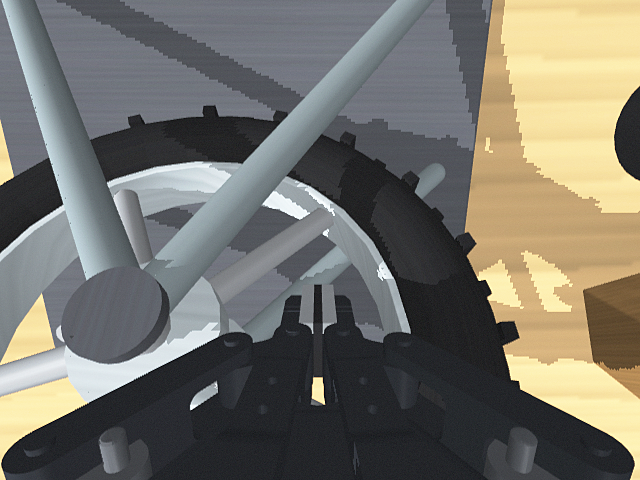

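```bash
python3 -m jog '[-1,0,-3,0,0,-4,1,-6,0,0,-7,1,-9,0,0,-10,1,-12,0,0,-13,1,-15,0,0,-16,0,-18,0,0,-19,0,-20,0,0,-21,-2,-23,0,0,-23,-2,-25,0,0,-23,-2,-25,0,0]'
python3 - <<'E'
from h import *
s=read_state();print(s['eef_pos'],s['force'].round(1))
for n in("wrist","top"):
    im,d=get_image(n)
    if n=="top": im=cv2.resize(im[175:350,210:375],None,fx=3.4,fy=3.4,interpolation=cv2.INTER_CUBIC)
    cv2.imwrite(f"pics/{n}8.png",im)
E
```

```text
clock: 9.73
eef_pos: [574.6, 127.1, 341.5]
tool_rot: [3.141, 0.002, 3.116]
force: [-2.0, -0.1, 0.4]
width: -0.3
[574.58159427 127.12030247 341.52520986] [-2.  -0.1  0.4]
```

View pics/wrist8.png

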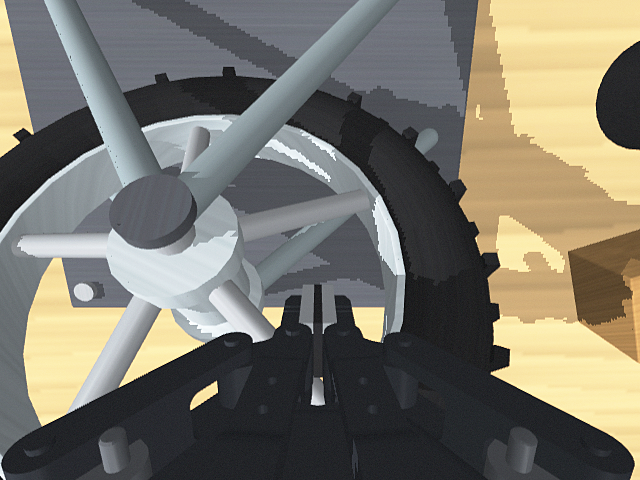

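View pics/top8.png

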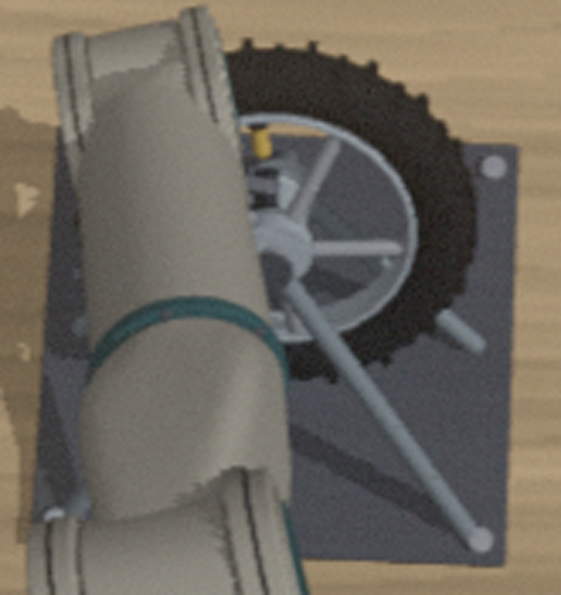

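Run:
```python
from h import *
for a,o in [((35,244),108),((85,246),108),((90,388),36),((135,308),36),((255,323),324),((228,298),324),((355,204),252),((270,224),252)]:
    r,x=spoke("wrist",*a);print(r,x,(x-o+180)%360-180)
tz=lambda a,b:(210+a/3.4-.35,175+b/3.4-.35)
for a,o in [((332,150),36),((312,192),36),((385,248),108),((340,248),108)]:
    r,x=spoke("top",*tz(*a));print("top",r,x,(x-o+180)%360-180)
print(onw("top",*tz(262,143),9)[:2])
```

```text
84.8 100.0 -8.0
51.3 99.4 -8.599999999999994
60.7 30.3 -5.699999999999989
28.5 34.4 -1.5999999999999943
42.9 311.8 -12.199999999999989
28.5 312.9 -11.100000000000023
86.9 243.3 -8.699999999999989
39.6 242.9 -9.099999999999994
top 76.1 30.0 -6.0
top 44.6 34.8 -1.1999999999999886
top 79.5 102.1 -5.900000000000006
top 47.4 103.7 -4.300000000000011
(np.float64(69.19817830083241), np.float64(351.81124624950786))
```

```bash
python3 -m jog '[-1,-1,-1,0,0,-2,-1.5,-2,0,0,-3,-2,-3,0,0,-4,-3,-4,0,0,-4,-3,-4,0,0,-2,-1,-2,0,0,2,1,0,0,0,2,1,-15,0,0,2,1,-40,0,0,2,1,-70,0,0,2,1,-100,0,0,2,1,-130,0,0,2,1,-148,0,0,2,1,-150,0,0,2,1,-150,0,0]'
python3 - <<'E'
from h import *
s=read_state();print(s['eef_pos'],s['force'].round(1))
for n in("wrist",):
    im,d=get_image(n)
    cv2.imwrite(f"pics/{n}9.png",im)
E
```

```text
clock: 11.08
eef_pos: [572.0, 128.4, 492.1]
tool_rot: [3.141, 0.004, 3.116]
force: [0.3, -0.3, -0.4]
width: -0.2
[572.0278097  128.43799934 492.09382823] [ 0.3 -0.3 -0.4]
```

View pics/wrist9.png

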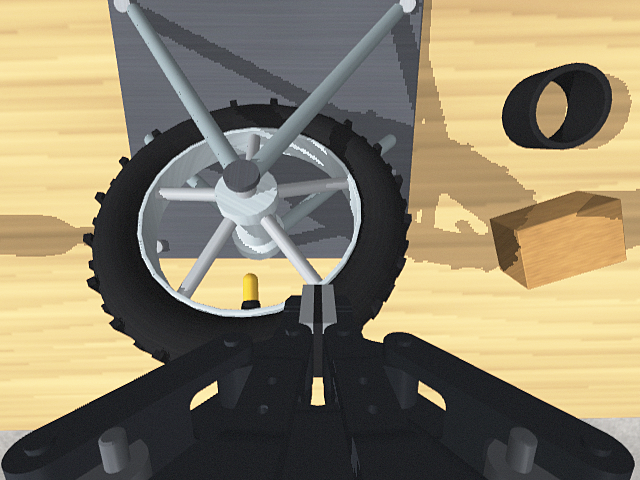

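Run:
```python
from h import *
im,d=get_image("top");cv2.imwrite("pics/top10.png",cv2.resize(im[180:300,220:360],None,fx=5,fy=5,interpolation=cv2.INTER_CUBIC))
w=cv2.imread("pics/wrist9.png");cv2.imwrite("pics/wrist9z.png",cv2.resize(w[110:330,120:380],None,fx=2.7,fy=2.7,interpolation=cv2.INTER_CUBIC))
```

```text
(no output)
```

View pics/top10.png

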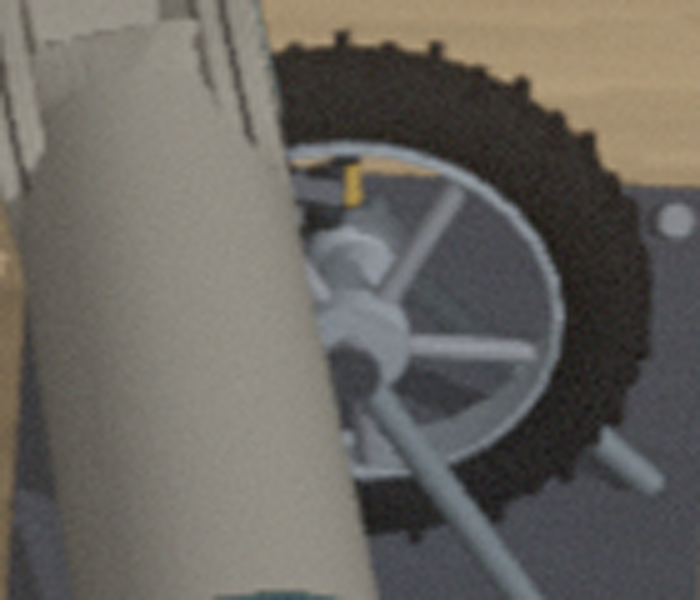

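View pics/wrist9z.png

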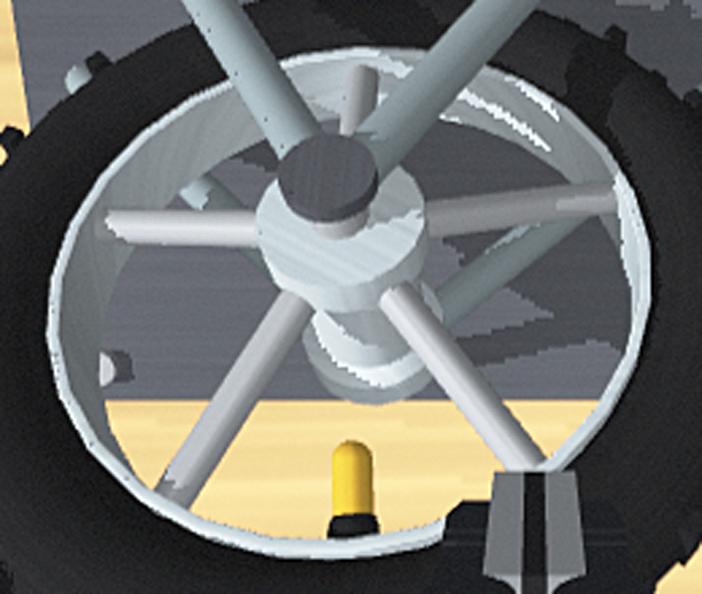

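Run:
```python
from h import *
z=lambda a,b:(120+a/2.7-.3,110+b/2.7-.3)
Q=[]
for a,o in [((125,223),108),((240,232),108),((178,487),36),((290,310),36),((515,447),324),((400,300),324),((600,198),252),((450,218),252),((363,78),180)]:
    r,x=spoke("wrist",*z(*a));Q.append((x-o+180)%360-180);print(r,x,Q[-1].round(1))
print("mean",np.mean(Q))
for a,f in [((351,460),11),((352,500),8.5),((352,526),5)]: r=onw("wrist",*z(*a),f);print("valve",r[0].round(1),r[1].round(1))
# hub check with rim inner front edge extremes
for a in [(50,300),(650,270),(350,52),(320,548)]: r=onw("wrist",*z(*a),16);print("rim",r[0].round(1),r[1].round(1))
```

```text
87.6 107.4 -0.6
39.3 107.5 -0.5
85.2 33.4 -2.6
26.1 38.4 2.4
79.2 318.4 -5.6
24.4 315.0 -9.0
89.9 245.4 -6.6
35.0 242.0 -10.0
98.6 175.4 -4.6
mean -4.122222222222222
valve 64.2 356.3
valve 75.8 356.1
valve 82.5 356.4
rim 96.6 83.4
rim 96.0 270.0
rim 99.6 173.8
rim 92.3 0.5
```

```bash
python3 -m jog '[0,0,30,0,0,0,0,60,0,0,0,0,90,0,0,0,0,115,0,0,0,0,132,0,0,0,0,144,0,0,0,0,148,0,0,-2,-1,148,0,0,-4,-2.5,147,0,0,-6,-4,146,0,0,-7,-4.7,145,0,0,-8,-5.3,144,0,0,-9,-6,143,0,0,-9,-6,143,0,0,-9,-6,143,0,0,-6,-4,144,0,0,-2,-1,146,0,0,0,0,140,0,0,0,0,120,0,0,0,0,100,0,0]'; python3 -m jog '[0,0,-25,0,0,0,0,-55,0,0,0,0,-85,0,0,0,0,-100,0,0,0,0,-100,0,0]'
python3 - <<'E'
from h import *
s=read_state();print(s['eef_pos'],s['force'].round(1))
w,d=get_image("wrist");cv2.imwrite("pics/wrist11z.png",cv2.resize(w[110:330,120:380],None,fx=2.7,fy=2.7,interpolation=cv2.INTER_CUBIC))
E
```

```text
clock: 12.85
eef_pos: [571.3, 128.6, 390.9]
tool_rot: [-3.141, -0.001, 3.117]
force: [0.7, 0.5, 0.2]
width: 0.2
clock: 13.27
eef_pos: [572.6, 128.6, 495.5]
tool_rot: [3.139, 0.009, 3.116]
force: [0.7, 0.2, -0.2]
width: 0.1
[572.55901926 128.59763815 495.54972913] [ 0.7  0.2 -0.2]
```

View pics/wrist11z.png

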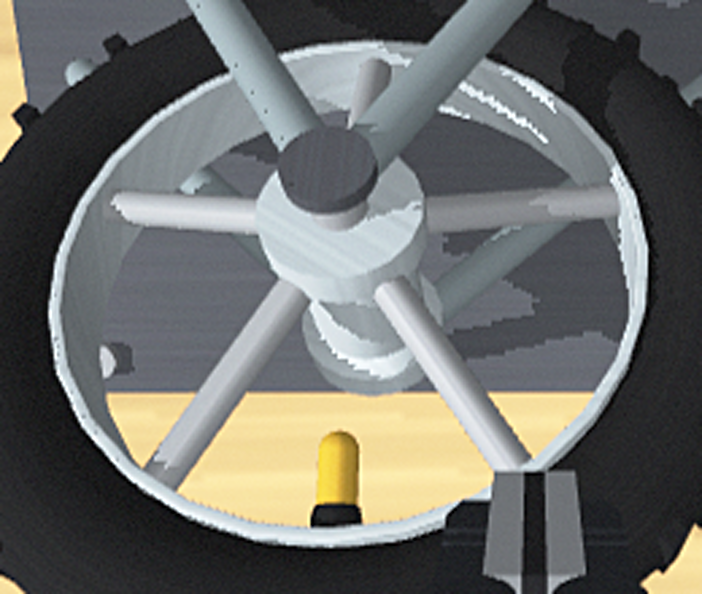

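```bash
python3 -m jog '[0,-12,-10,0,0,-3,-30,-30,0,0,-10,-48,-50,0,0,-15,-58,-60,0,0,-20,-60,-60,0,0,-20,-60,-60,0,0,-20,-60,-60,0,0]'
python3 - <<'E'
from h import *
s=read_state();print(s['eef_pos'],s['tool_rot'])
print(camera_params("wrist")["T"][:3].round(3).tolist())
w,d=get_image("wrist");cv2.imwrite("pics/wrist12z.png",cv2.resize(w[80:300,190:450],None,fx=2.7,fy=2.7,interpolation=cv2.INTER_CUBIC))
E
```

```text
clock: 13.9
eef_pos: [590.0, 68.3, 549.0]
tool_rot: [3.141, -0.003, 3.117]
force: [-0.4, 0.6, -0.1]
width: 0.1
[589.96344856  68.30934449 548.97609888] [ 3.14145503 -0.00335079  3.11671359]
[[0.026, -0.961, -0.275, 519.205], [1.0, 0.025, 0.006, 70.474], [0.001, -0.275, 0.962, 516.891]]
```

View pics/wrist12z.png

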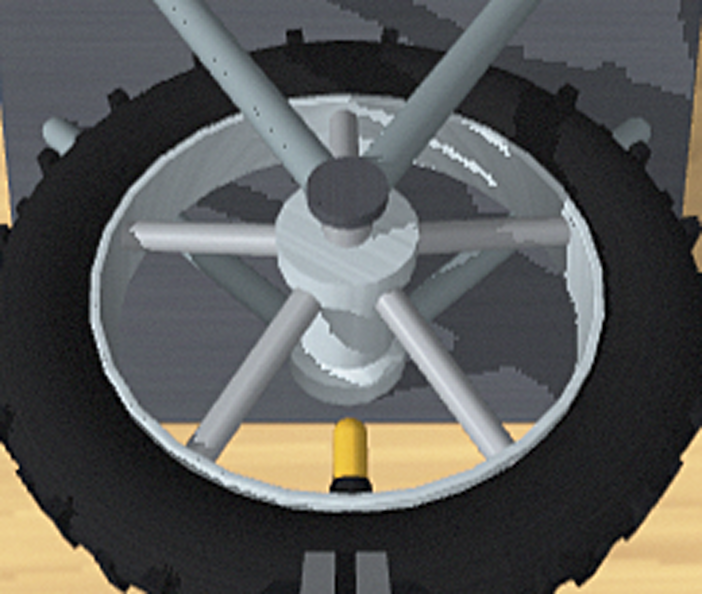

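Run:
```python
from h import *
z=lambda a,b:(190+a/2.7-.3,80+b/2.7-.3)
Q=[]
for a,o in [((150,236),108),((260,240),108),((207,440),36),((303,305),36),((492,440),324),((392,305),324),((555,232),252),((430,236),252),((343,118),180)]:
    r,x=spoke("wrist",*z(*a));Q.append((x-o+180)%360-180);print(r,x,Q[-1].round(1))
print("mean",np.mean(Q), np.mean([Q[i] for i in(0,2,4,6,8)]))
for a,f in [((349,435),11),((350,460),8.5),((350,485),5)]: r=onw("wrist",*z(*a),f);print("valve",r[0].round(1),r[1].round(1))
for a in [(95,297),(603,297),(350,97),(347,507)]: r=onw("wrist",*z(*a),16);print("rim",r[0].round(1),r[1].round(1))
print([((proj("wrist",p)-[190,80]+.3)*2.7).round(0) for p in(H+61*N,wp(70,0,9),wp(90,180,6))])
```

```text
82.6 107.8 -0.2
34.5 108.3 0.3
83.9 35.9 -0.1
26.7 35.9 -0.1
85.1 322.9 -1.1
27.1 322.5 -1.5
89.5 251.1 -0.9
34.4 248.3 -3.7
96.8 179.3 -0.7
mean -0.8888888888888857 -0.6
valve 67.8 359.2
valve 76.4 359.1
valve 84.3 359.2
rim 94.8 83.1
rim 96.9 276.8
rim 96.3 181.1
rim 97.7 359.9
[array([346., 188.]), array([346., 443.]), array([346., 125.])]
```

```bash
python3 -m jog '[0,10,0,0,0,0,30,0,0,0,5,60,0,0,0,10,90,0,0,0,20,120,0,0,0,30,150,0,0,0,40,180,0,0,0,50,210,0,0,0,60,240,0,0,0,70,265,0,0,0,75,280,0,0,0,75,285,0,0,0,75,285,0,0,0,75,285,0,0,0]'
python3 - <<'E'
from h import *
a,_=get_image("top");cv2.imwrite("pics/top13.png",cv2.resize(a[175:350,210:375],None,fx=3.4,fy=3.4,interpolation=cv2.INTER_CUBIC))
b,_=get_image("scene");cv2.imwrite("pics/scene13.png",b)
E
```

```text
clock: 15.12
eef_pos: [523.2, 353.5, 550.4]
tool_rot: [-3.14, 0.0, 3.115]
force: [-0.3, -0.2, -0.1]
width: 0.2
```

View pics/top13.png

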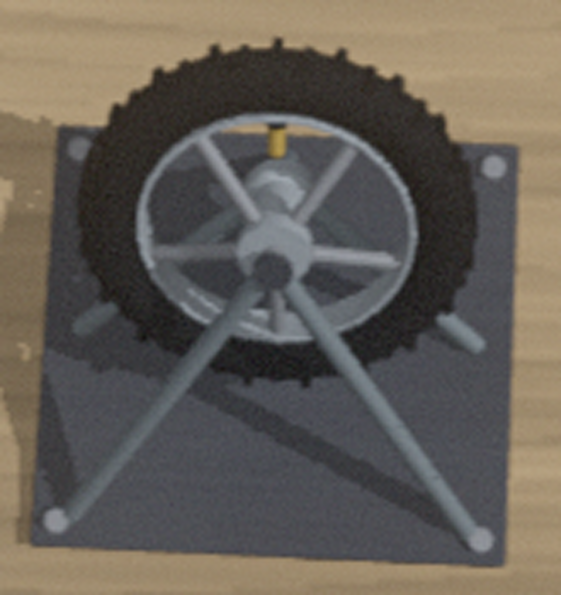

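View pics/scene13.png

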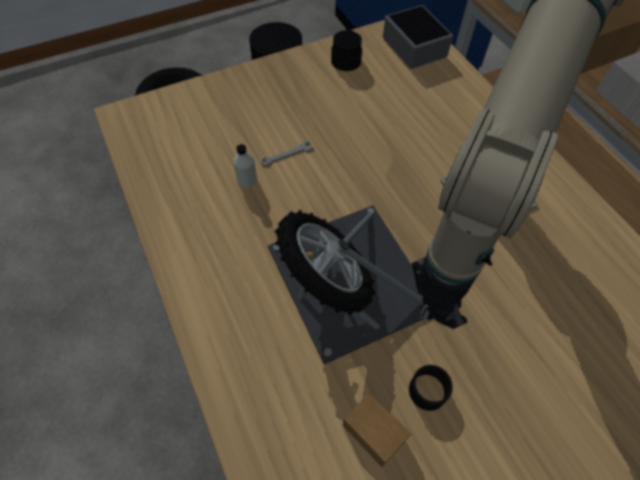

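Run:
```python
from h import *
tz=lambda a,b:(210+a/3.4-.35,175+b/3.4-.35)
Q=[]
for a,o in [((350,153),36),((318,195),36),((390,261),108),((340,255),108),((204,145),324),((235,190),324),((165,254),252),((220,251),252),((277,325),180)]:
    r,x=spoke("top",*tz(*a));Q.append((x-o+180)%360-180);print(r,Q[-1].round(1))
print(np.mean(Q))
for b in(132,150): print(onw("top",*tz(277.5,b),9)[:2])
```

```text
80.8 2.6
45.2 4.9
87.1 1.9
49.6 3.1
81.4 -1.5
44.9 -1.9
84.3 -3.8
41.7 -6.1
94.6 -1.3
-0.2333333333333327
(np.float64(78.0681878920946), np.float64(0.453167721904148))
(np.float64(63.25162258746653), np.float64(0.7187149552358557))
```

Both views put the valve within about 1° of the top (wrist −0.7°, top camera about 0 to +0.5°). The robot is clear of everything, so I'm handing the job in.

Run:
```python
from cell import *
print(finish_job(), read_state()['clock'])
```

```text
the job is handed in; nothing more can be done
the job is handed in; nothing more can be done
```

The valve stem is at the top of the wheel, within about 1°, and I have handed the job in. I turned the wheel about 165° clockwise with the closed fingers, pushing two spokes in turn. The last 4° was a separate small push, after which I moved the arm clear.

- **Final angle:** the close wrist view gave about −0.7°, from both the spokes and the valve. The top camera gave −0.2° from the spokes (mean) and +0.5° from the valve. Single spokes in the top view varied from −6° to +5°. That spread fits a small error in my hub position and averages out.
- **Contact:** the force readings between moves stayed under about 6 N. My path kept to the gaps between spokes that don't hold the valve. The planned clearance between the gripper body and the tyre was about 4 to 8 mm, and I saw no sign of contact with the tyre, valve or stand.
- **Surroundings:** the coupling, bottle, spanner and carton look unmoved in the last scene picture. The clock was at about 15 s of the 61 s allowed at my last check.

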